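# Turn the care binder from the day leaf to the night leaf

## Robot

A 6-joint arm with a two-finger parallel gripper is mounted at the origin on the work surface. World frame = base frame: x ahead of the robot, y to its left, z up, the work surface at z = 0. Lengths are in m, angles in rad, forces in N, time in s.
With the tool pointing down it reaches from about 0.375 to 0.9 m from the base axis. Payload 3.1 kg.
Tool frame: the origin (TCP) lies midway between the tips of the shut fingers; the grasp point (between the pads) lies 19 mm behind it; z points along the fingers, y is the line along which they close (so a half turn about z gives the same grasp; the last joint's range is limited). The gripper opens to 87 mm and grips with 3 to 60 N. Pads are 19 mm wide; open, the fingers measure 117 mm over their backs; the gripper's body (75 mm by 190 mm) begins 51 mm behind the grasp point.
Start: joints at [1.165, 0.527, 1.433, -0, 1.181, -0.178], TCP at [0.141, 0.609, 0.188] pointing down, gripper open.
Joint ranges: [-3.08, 3.08], [-0.75, 2.2], [0.22, 2.44], [-1.43, 4.57], [0, 2.65], [-2.85, 2.85]. Speed limits (rad/s): [2.79, 2.79, 3.14, 3.14, 3.14, 3.14].

## Interface

Orientations are given as a unit quaternion [x, y, z, w].
In Python, from rig import get_obs, cams, job gives the robot as it stands.
- The arm moves only by the tool servo_tool, never from a script. Its argument "moves" is text: rows parted by semicolons, each of 5 numbers parted by spaces: the shift along the tool's x, y, z in m, then the turn about the tool's z in degrees, then the finger opening in m, from 0 to 0.087. In form: dx dy dz spin claw; .... A call has 1 to 10 rows; each row is the pose to reach, as a shift and turn from the pose commanded when the call began, along the tool's axes at that moment; what a row does not reach only later rows make up. A row lasts 1/12 s, in which the tool goes at most 41.7 mm and 7.16 degrees, less where a joint would pass 70% of its speed; a pose out of reach is approached as far as the arm can. A call with a gripper value outside its range is refused whole. The fingers move at their own pace and stop on an object; "grip_force" is the grip in N (left out, the last holds). Time passes only in rows, so rows that repeat a pose let the fingers close. It gives the time, the measured TCP pose, the force, the opening and the grip force at its end, in the units of the state.
- get_obs(): the state, without advancing time (a new reading comes with each control period).
- cams.camera(name): name is "scene" or "top" or "wrist"; returns the picture (384x512x3 uint8, blue, green, red); there is no depth.
- cams.camera_model(name): a dict with "fx", "fy", "cx", "cy" (pixels), "dist" ([k1, k2, p1, p2, k3] as OpenCV has them; the pictures are not rectified), "R" (3x3) and "t" (3): a world point X has camera coordinates R X + t. Camera axes: x right, y down, z forward; pixel columns grow to the right and rows downward; lengths in m; the calibration is good to about 2 mm. A picture is of the moment at which its call begins: read the wrist's pose just before it. camera_model takes no time and is no camera call; for the wrist camera it gives the pose at the moment of the call.
- job.hand_in(): hands the job in; it is judged then, once.
The state is a dict: "time": time; "q": joint angles; "joint_velocities": joint speeds; "joint_torque": joint torques, N m; "position": TCP position; "tool_rot": TCP orientation; "ft_force": force on the tool from outside, world axes, zero at the start; "moment": the same for the moment, N m; "grip_width": finger opening in m; "grip_force": force on a finger pad.
Only numpy, scipy, OpenCV 4.12 (cv2) and the standard library are available. Lean on these libraries where they do the work, as an engineer would, in place of code of your own. Each camera call takes 0.05 s, during which the arm holds its last target. There are 200 camera calls.

## Task

Turn the care binder on the cork mat to its night chart: lift the wooden page weight off the open leaf and set it down on its base beside the binder. Turn the stiff leaf over the rings onto the left page without flinging it or letting it slap. Then lay the weight gently on the middle of the turned leaf, lengthways along the rings, so that it holds the leaf flat, and leave everything else on the dresser in its place.

Things in the scene. Friction and masses are not known exactly. Their poses are not given: they have to be found in the camera images.
- binder: Ring binder lying open on the 4 mm cork mat, where it stays: covers 215 mm along the rings by 350 mm across, 3 mm thick. Origin: centre of its underside, 4 mm above the dresser top. z up, x along the row of rings, +y towards the left page, -y towards the right page. The mat beside the left cover is bare for 90 mm or more.
- ring_mid (a point): Middle of the ring centre line, 26 mm above the binder's origin, axes as the binder's. Four round steel rings (wire 3.4 mm) of 16 mm radius about this line, the outer two 78 mm to either side. The leaf turns about this line.
- left_page (a point): Middle of the left-hand page block's top, 24.5 mm above the binder's origin, axes as the binder's. Each block (left and right alike) is 185 mm along the rings and reaches from 13 to 139 mm off the ring line.
- leaf (a joint): Angle in rad of the one leaf that turns: 0 = flat on the right page, day face (sun) up; 1.57 upright; 3.14 = flat on the left page, night face (crescent) up. Its holes bind on the rings: without the weight it rides up slowly, with under 0.2 N at its edge, to some 20 degrees (0.25 to 0.5 rad) off the pages on either side. Past upright it sinks to the other side by itself.
- leaf_edge (a point): Middle of the leaf's free edge, on the axis of the round clip-on edge guard (11 mm diameter, along the whole edge) by which it can be pinched, 152 mm from the ring line. x along the rings, -y outwards from the rings in the leaf's plane, z out of the day face.
- leaf_mid (a point): Middle of the leaf, half-way through its thickness, 83 mm from the ring line, axes as for leaf_edge. The leaf is a stiff 3 mm board, 100 g, 190 mm along the rings, reaching from 12 to 150 mm off the ring line. The weight's middle belongs over this point, on the night face.
- weight_center (a point): Centre (half-way up) of the page weight: a loose beech bar with a steel core, 150 mm long (its x), 32 mm wide (y), 26 mm high (z up), about 0.24 kg, with rounded edges. At the start it lies on the leaf, roughly along the rings; take it across its width.
- monitor: Bystander: white baby monitor camera, 84 mm wide, 148 mm high; origin under its foot.
- dispenser: Bystander: formula dispenser of three round tiers and a lid with a handle, 102 mm wide, 176 mm high; origin under its foot.
- bottle: Bystander: glass bottle with a white twist cap, 58 mm wide, 155 mm high; origin under its foot.
- teether: Bystander: beige silicone teething ring lying flat on the mat right of the binder, 94 mm wide, 22 mm high; origin at its centre, on the mat.
- brush: Bystander: baby hairbrush lying at the left edge of the mat, 160 mm long, 25 mm high; origin under the middle of its length, on the mat.
- jar: Bystander: cream jar, 64 mm wide, 52 mm high; origin under its foot.
- book: Bystander: closed board book lying flat, 145 mm square, 20 mm thick; origin under its middle.
Things that resemble listed ones, but are neither listed nor needed, are in the scene too. What is shaped like the part that bears weight_center but pink is not meant.

How it is judged:
On the way, in this order (a step that is already met when the one before it is completed fails the run):
1. the weight is off the leaf and rests on its base beside the binder, the leaf still on the right (height (world z) of weight_center below 0.025 m and angle between weight_center's own z axis and vertical below 0.12 rad and value of joint leaf below 0.8 rad), for 0.3 s.
2. the leaf has been turned over the rings to the left while the weight stays set aside (value of joint leaf above 2.5 rad and height (world z) of weight_center below 0.025 m), for 0.3 s.
At the end, for the whole second after the job is handed in: The leaf lies flat on the left-hand pages, night face up (within 0.08 rad of pi), held down by the weight, which lies at rest on its base on the leaf, its middle within 30 mm of the leaf's middle and its length within 0.3 rad of the ring line (value of joint leaf above 3.06 rad and horizontal distance between weight_center and leaf_mid below 0.03 m and z of weight_center in the frame of leaf_mid between -0.02 and -0.01 m and angle between weight_center's own z axis and vertical below 0.12 rad and angle between the x axis of weight_center and the x axis of binder, either way round below 0.3 rad); the robot touches nothing.
It fails at once if the leaf is flung, slapped or slammed (it turns faster than 6 rad/s) (velocity of joint leaf above 6 rad/s or velocity of joint leaf below -6 rad/s).
It fails at once if a bystander is moved by more than 30 mm (distance of any of monitor, dispenser, bottle, teether, brush, jar, book from where it was at the start of the episode above 0.03 m).
It also fails if it takes over 67 s, if anything falls off the work surface, if the arm or the gripper's body presses on something with over 40 N, if the wrist force passes 120 N, or if a joint passes its speed limit or range.

## Working session

There is one attempt and no reset: what is moved stays moved. The work goes in short steps, Python scripts to look and compute and a tool call to move; the robot and the scene stay as the last step left them, time stands still between calls to the robot, and variables do not carry over. Pictures are saved under pics/ and viewed, at most 10 in all, crops included, and the job is handed in when it is done.

Besides the shell and the picture viewer there is one more tool, called after "Emit:" by a JSON object that holds its "fn" and its "kwargs", one argument or row to a line. servo_tool: Moves the arm, as the interface text tells. Its arguments: {"type":"object","properties":{"moves":{"type":"string"},"grip_force":{"type":"number"}},"required":["moves"]}

```bash
mkdir -p pics && ls && python3 - <<'E'
from rig import get_obs,cams,job
import cv2,numpy as np
for n in("scene","top"):
    cv2.imwrite(f"pics/{n}0.png",cv2.resize(cams.camera(n),(800,600),interpolation=cv2.INTER_CUBIC))
    m=cams.camera_model(n);print(n,m)
o=get_obs();print(o)
E
```

```text
pics
scene {'fx': 387.62427482150844, 'fy': 387.62427482150844, 'cx': 264.1661108022412, 'cy': 197.98267395351183, 'dist': array([-0.10729609,  0.        ,  0.        ,  0.        ,  0.        ]), 'R': array([[-1.90414494e-01,  9.81703689e-01,  4.32893544e-04],
       [ 6.70245106e-01,  1.30325127e-01, -7.30607185e-01],
       [-7.17296186e-01, -1.38828053e-01, -6.82797886e-01]]), 't': array([ 0.08986973, -0.25653802,  1.63276768])}
top {'fx': 377.9316441383435, 'fy': 377.9316441383435, 'cx': 247.87248222729067, 'cy': 189.73036663631964, 'dist': array([-0.03234125,  0.        ,  0.        ,  0.        ,  0.        ]), 'R': array([[-2.28740525e-02, -9.99738325e-01,  2.42727835e-04],
       [-9.96292023e-01,  2.27750573e-02, -8.29668665e-02],
       [ 8.29396280e-02, -2.13961626e-03, -9.96552277e-01]]), 't': array([0.01031362, 0.47826557, 1.01763391])}
{'time': 0.1, 'q': array([ 1.16450441e+00,  5.28399233e-01,  1.43374377e+00, -1.86138600e-05,
        1.18140655e+00, -1.78491443e-01]), 'joint_velocities': array([-0.00066546, -0.00139069, -0.00276321, -0.00237655, -0.00138268,
       -0.00054649]), 'joint_torque': array([-2.39205980e-05, -4.40988028e+01, -1.77150965e+01,  6.34813076e-02,
        5.33529266e-02, -4.52669224e-05]), 'position': array([0.14083276, 0.60819467, 0.18756323]), 'tool_rot': array([ 1.13650546e-01,  9.93520305e-01, -9.39404367e-04, -2.73790607e-04]), 'ft_force': array([-0.20856021, -0.7307686 ,  0.14597049]), 'moment': array([-0.01518345, -0.04038085, -0.00621992]), 'grip_force': 0.0, 'grip_width': 0.08720175845401804}
```

View pics/top0.png

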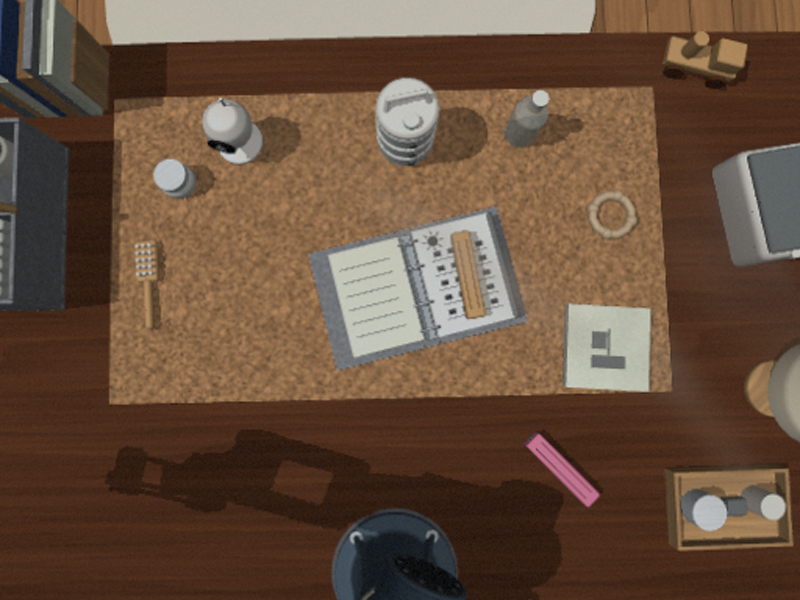

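View pics/scene0.png

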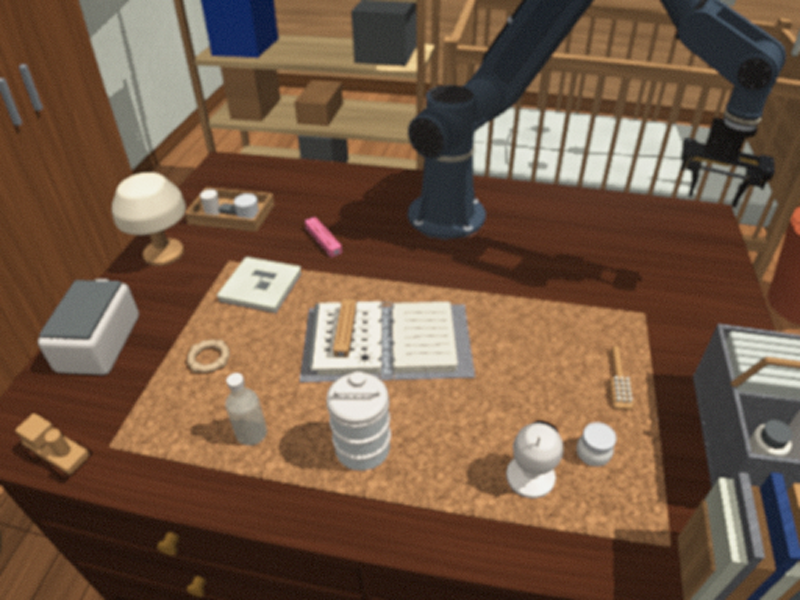

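The top view shows the binder centred near (417,288), with its left cover towards the image left (world +y). There are two bars: wooden at (468,274) on the right page's leaf, and pink at (562,468) on the dresser. The wooden one on the leaf fits the description. Pink is ruled out. I'll confirm this in an enlarged crop and use the same crop for measuring.

```bash
python3 - <<'E'
from rig import cams
import cv2
im=cams.camera("top");cv2.imwrite("pics/top_raw.png",im)
c=im[125:245,190:350]   # 160x120 ->x5
cv2.imwrite("pics/crop1.png",cv2.resize(c,(800,600),interpolation=cv2.INTER_CUBIC))
E
```

```text
(no output)
```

View pics/crop1.png

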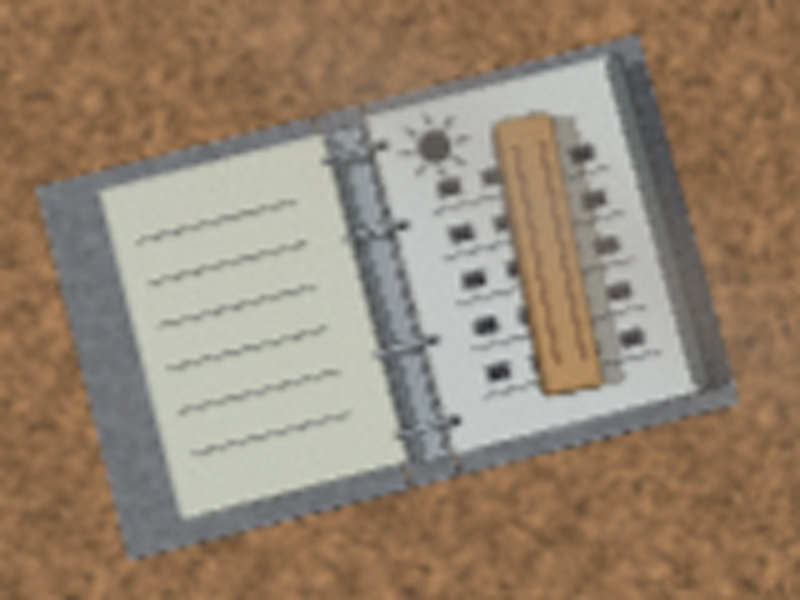

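The crop shows the wooden bar on the white leaf (sun at (435,147)), with its top corners at about (494,122), (555,113), (603,385), (543,395). The cover corners are (38,187), (640,38), (736,402), (132,557), and the edge guard runs from (615,58) to (700,388).

```bash
cat > h.py <<'E'
import numpy as np,cv2
from scipy.spatial.transform import Rotation as Rn
from rig import get_obs,cams,job
def ray(n,uv,z,m=None):
    m=m or cams.camera_model(n);K=np.array([[m['fx'],0,m['cx']],[0,m['fy'],m['cy']],[0,0,1]])
    p=cv2.undistortPoints(np.float64(uv).reshape(-1,1,2),K,m['dist']).reshape(-1,2)
    d=np.c_[p,np.ones(len(p))]@m['R'];c=-m['R'].T@m['t']
    return c+d*((z-c[2])/d[:,2])[:,None]
def proj(n,X,m=None):
    m=m or cams.camera_model(n);K=np.array([[m['fx'],0,m['cx']],[0,m['fy'],m['cy']],[0,0,1]])
    return cv2.projectPoints(np.float64(X).reshape(-1,1,3),cv2.Rodrigues(m['R'])[0],m['t'],K,m['dist'])[0].reshape(-1,2)
def crop(uv,o,s):return (np.float64(uv)+.5)/s-.5+np.float64(o)
def totool(P):  # world point -> shift in tool axes
    o=get_obs();return Rn.from_quat(o['tool_rot']).inv().apply(np.asarray(P)-o['position'])
E
python3 - <<'E'
from h import *
np.set_printoptions(precision=4,suppress=True)
f=lambda p,z:ray("top",crop(p,(190,125),5),z)
C=f([(38,187),(640,38),(736,402),(132,557)],.007)
print("cover",C,C.mean(0)); print([np.linalg.norm(C[i]-C[i-1]) for i in range(4)])
print("ax",[np.degrees(np.arctan2(*(a)[[1,0]])) for a in (C[0]-C[3],C[1]-C[2])],[np.degrees(np.arctan2(*(a)[[1,0]]))-90 for a in (C[0]-C[1],C[3]-C[2])])
L=f([(100,190),(322,135),(408,462),(183,520)],.0285);print("left",L,L.mean(0))
W=f([(494,122),(555,113),(603,385),(543,395)],.0575);print("weight",W,W.mean(0),[np.linalg.norm(W[i]-W[i-1]) for i in range(4)],[np.degrees(np.arctan2(*(a)[[1,0]])) for a in (W[0]-W[3],W[1]-W[2])])
E=f([(615,58),(700,388)],.032);print("edge",E)
m=cams.camera_model("wrist");o=get_obs();R=Rn.from_quat(o['tool_rot']).as_matrix();print("wristcam in tool",R.T@(-m['R'].T@m['t']-o['position']),m['R']@R,m['fx'])
c=C.mean(0);
E
```

```text
cover [[ 0.5605  0.1393  0.007 ]
 [ 0.6377 -0.201   0.007 ]
 [ 0.4313 -0.2464  0.007 ]
 [ 0.3537  0.09    0.007 ]] [ 0.4958 -0.0545  0.007 ]
[np.float64(0.21268812486564384), np.float64(0.34897580504473), np.float64(0.21138328985651486), np.float64(0.3452656313110674)]
ax [np.float64(13.412652243446965), np.float64(12.410233902765771)] [np.float64(12.779998474494448), np.float64(12.995111245589968)]
left [[ 0.5546  0.1025  0.0285]
 [ 0.5823 -0.0198  0.0285]
 [ 0.4022 -0.062   0.0285]
 [ 0.3737  0.0603  0.0285]] [0.4782 0.0202 0.0285]
weight [[ 0.5819 -0.1113  0.0575]
 [ 0.5861 -0.1441  0.0575]
 [ 0.44   -0.1644  0.0575]
 [ 0.4355 -0.1325  0.0575]] [ 0.5109 -0.1381  0.0575] [np.float64(0.14796034292140553), np.float64(0.03305586882746165), np.float64(0.14745095482864926), np.float64(0.03222422152011061)] [np.float64(8.239928682694272), np.float64(7.918753633010713)]
edge [[ 0.621  -0.1819  0.032 ]
 [ 0.4384 -0.2212  0.032 ]]
wristcam in tool [ 0.0804  0.0004 -0.1969] [[-0.0007  1.      0.0006]
 [-0.9564 -0.0005 -0.292 ]
 [-0.292  -0.0008  0.9564]] 344.82845155743723
```

Emit:
{"fn": "servo_tool", "kwargs": {
  "moves": "-0.412 -0.315 0 -21.2 0.087;-0.412 -0.315 0 -21.2 0.087;-0.412 -0.315 0 -21.2 0.087;-0.412 -0.315 0 -21.2 0.087;-0.412 -0.315 0 -21.2 0.087;-0.412 -0.315 0 -21.2 0.087;-0.412 -0.315 0 -21.2 0.087;-0.412 -0.315 0 -21.2 0.087;-0.412 -0.315 0 -21.2 0.087;-0.412 -0.315 0 -21.2 0.087"
}}

```text
time: 0.98
position: [0.4037, 0.29, 0.1884]
tool_rot: [-0.071, 0.997, 0.0, -0.0]
ft_force: [0.2, 0.2, -0.0]
grip_width: 0.0868
grip_force: 0.0
```

```bash
cat >> h.py <<'E'
def go(P,yaw):  # shift in tool axes and spin to bring TCP to P with closing line at world yaw+90 deg
    o=get_obs();R=Rn.from_quat(o['tool_rot']).as_matrix()
    s=totool(P);a=np.degrees(np.arctan2(R[1,1],R[0,1]))-90
    d=(yaw-a+90)%180-90
    print("t%.2f"%o['time'],"pos",o['position'].round(4),"yaw %.1f"%a,"shift",s.round(4),"spin %.1f"%-d,"f",o['ft_force'].round(2),"w %.4f"%o['grip_width'],"gf %.1f"%o['grip_force'],"q",o['q'].round(2))
c=np.array([.4958,-.0545,.004]);B=Rn.from_euler('z',12.9,degrees=True).as_matrix()
def bp(x,y,z):return c+B@[x,y,z]   # binder frame -> world
def tob(P):return B.T@(np.asarray(P)-c)
E
python3 -c "
from h import *
go([.511,-.138,.10],8.1)"
```

```text
t0.98 pos [0.4037 0.29   0.1884] yaw 8.1 shift [-0.0455 -0.4389  0.0884] spin 0.0 f [ 0.21  0.25 -0.02] w 0.0868 gf 0.0 q [ 0.4   0.36  1.75  0.    1.04 -1.32]
```

Emit:
{"fn": "servo_tool", "kwargs": {
  "moves": "-0.046 -0.439 0.05 0 0.087;-0.046 -0.439 0.05 0 0.087;-0.046 -0.439 0.05 0 0.087;-0.046 -0.439 0.05 0 0.087;-0.046 -0.439 0.05 0 0.087;-0.046 -0.439 0.05 0 0.087;-0.046 -0.439 0.05 0 0.087;-0.046 -0.439 0.05 0 0.087;-0.046 -0.439 0.05 0 0.087;-0.046 -0.439 0.05 0 0.087"
}}

```text
time: 1.82
position: [0.504, -0.1118, 0.1412]
tool_rot: [-0.071, 0.997, 0.0, -0.0]
ft_force: [0.9, 0.4, -0.2]
grip_width: 0.0869
grip_force: 0.0
```

```bash
python3 -c "
from h import *
go([.511,-.138,.035],8.1)
im=cams.camera('wrist');X=np.array([bp(0,0,.0)])
R=Rn.from_euler('z',8.1,degrees=True).as_matrix()
for a in[(75,16),(75,-16),(-75,-16),(-75,16)]:
  u=proj('wrist',[.511,-.138,.0575]+R@[a[0]/1e3,a[1]/1e3,0])[0];cv2.circle(im,tuple(int(v) for v in u.round()),2,(255,0,0),-1);print(u)
cv2.imwrite('pics/w1.png',cv2.resize(im,(800,600)))"
```

```text
t1.82 pos [ 0.504  -0.1118  0.1412] yaw 8.1 shift [-0.0033 -0.027   0.1062] spin 0.0 f [ 0.9   0.44 -0.22] w 0.0869 gf 0.0 q [-0.44  0.45  1.75  0.    0.94 -2.15]
[259.59555656 269.68736484]
[224.42878147 269.68094964]
[217.69335589  98.25517045]
[258.67833418  98.13096992]
```

View pics/w1.png

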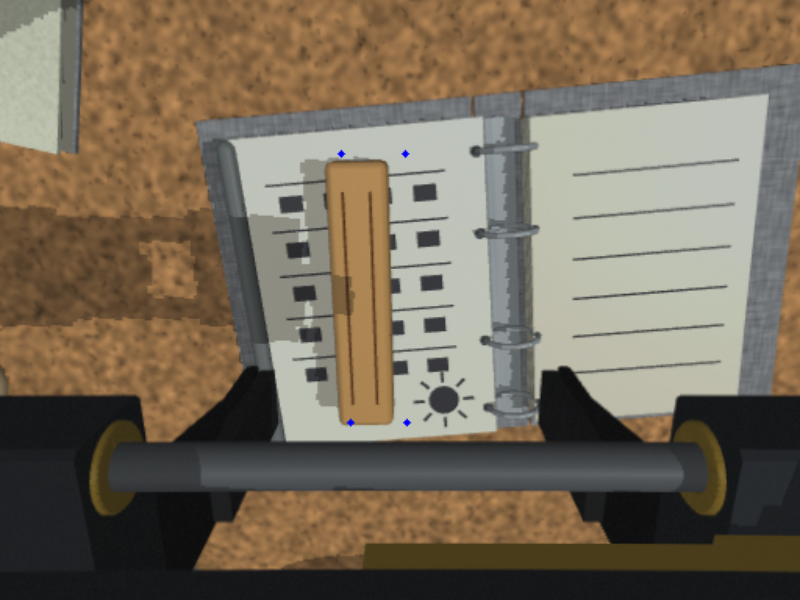

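The wrist view shows the wooden weight at (360,292), clear of both fingers. The overlay sits about 15 px to the right because the arm was still moving when the picture was taken. I'll check the position again at rest using the bar's colour.

```bash
cat >> h.py <<'E'
def bar(z=.0575,roi=(75,285,100,320),name="wrist"):
    m=cams.camera_model(name);im=cams.camera(name);h=cv2.cvtColor(im,cv2.COLOR_BGR2HSV)
    k=cv2.inRange(h,(8,120,110),(18,210,255));z0=np.zeros_like(k);r=roi;z0[r[0]:r[1],r[2]:r[3]]=k[r[0]:r[1],r[2]:r[3]]
    k=cv2.morphologyEx(z0,cv2.MORPH_CLOSE,np.ones((5,5)));k=cv2.morphologyEx(k,cv2.MORPH_OPEN,np.ones((7,7)))
    ct=max(cv2.findContours(k,0,2)[0],key=cv2.contourArea)
    P=ray(name,ct.reshape(-1,2),z,m)[:,:2].astype(np.float32);(x,y),(w,hh),a=cv2.minAreaRect(P*1000)
    print("bar",x,y,w,hh,a)
E
python3 -c "
from h import *
bar();go([.511,-.138,.035],8.1)"
```

```text
bar 509.7402648925781 -136.2890167236328 146.94284057617188 30.775726318359375 8.938559532165527
t1.92 pos [ 0.5069 -0.1164  0.1412] yaw 7.8 shift [-0.0008 -0.0216  0.1062] spin -0.3 f [0.36 0.7  0.93] w 0.0872 gf 0.0 q [-0.44  0.45  1.75 -0.    0.94 -2.15]
```

Emit:
{"fn": "servo_tool", "kwargs": {
  "moves": "-0.002 -0.021 0.03 -0.5 0.07;-0.002 -0.021 0.06 -0.5 0.07;-0.002 -0.021 0.08 -0.5 0.07;-0.002 -0.021 0.092 -0.5 0.07;-0.002 -0.021 0.1 -0.5 0.07;-0.002 -0.021 0.105 -0.5 0.06;-0.002 -0.021 0.105 -0.5 0.045;-0.002 -0.021 0.105 -0.5 0.02;-0.002 -0.021 0.105 -0.5 0.02;-0.002 -0.021 0.105 -0.5 0.02",
  "grip_force": 20
}}

```text
time: 2.75
position: [0.5097, -0.1304, 0.0375]
tool_rot: [-0.076, 0.997, -0.001, 0.001]
ft_force: [-0.7, -0.5, 0.5]
grip_width: 0.0447
grip_force: 0.0
```

```bash
python3 -c "
from h import *
go(bp(0,.230,.06),12.9); print(bp(0,.230,.06))"
```

```text
t2.75 pos [ 0.5097 -0.1304  0.0375] yaw 8.7 shift [ 0.0193  0.3065 -0.0269] spin -4.2 f [-0.67 -0.46  0.55] w 0.0447 gf 0.0 q [-0.46  0.63  1.81 -0.    0.7  -2.18]
[0.44445247 0.16969507 0.064     ]
```

Emit:
{"fn": "servo_tool", "kwargs": {
  "moves": "0 -0.006 0.001 0 0.04;0 -0.006 0.001 0 0.02;0 -0.006 0.001 0 0.02;0 -0.006 0.001 0 0.02;0 -0.006 0.001 0 0.02;0 -0.006 0.001 0 0.02",
  "grip_force": 20
}}

```text
time: 3.25
position: [0.5099, -0.1361, 0.0355]
tool_rot: [-0.075, 0.997, 0.0, -0.0]
ft_force: [-0.4, -0.7, -0.3]
grip_width: 0.0212
grip_force: 0.0
```

The opening went to 21 mm with no grip force, although the bar is 32 mm wide. I'll look before moving on.

```bash
python3 -c "
from h import *
a=cv2.resize(cams.camera('wrist'),(400,300));b=cams.camera('scene')[170:290,180:340];b=cv2.resize(b,(400,300),interpolation=cv2.INTER_CUBIC)
cv2.imwrite('pics/c2.png',cv2.resize(np.hstack([a,b]),(800,300)))
print(get_obs())"
```

```text
{'time': 3.35, 'q': array([-4.72734031e-01,  6.35616206e-01,  1.80108140e+00,  7.03496484e-06,
        7.05052480e-01, -2.19453194e+00]), 'joint_velocities': array([ 5.80179471e-04,  3.23562776e-05,  1.04201825e-03, -1.74313584e-03,
       -6.82341113e-04,  1.72925458e-03]), 'joint_torque': array([-2.14626646e-02, -4.02731860e+01, -9.24598753e+00, -4.90492245e-02,
        4.13882593e-02,  8.38531446e-05]), 'position': array([ 0.50988103, -0.13608328,  0.03552372]), 'tool_rot': array([-7.54264073e-02,  9.97151368e-01,  4.29695033e-05, -6.59899909e-05]), 'ft_force': array([ 0.35475335, -0.29857404, -0.5998569 ]), 'moment': array([ 0.03654076,  0.00229923, -0.02627041]), 'grip_force': 0.0, 'grip_width': 0.020364147607438775}
```

View pics/c2.png

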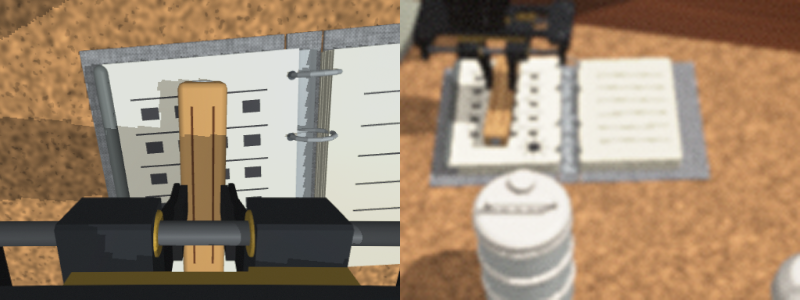

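The left half of the picture (wrist) shows the bar at (203,170) between the fingers. I'll close further and watch the force.

Emit:
{"fn": "servo_tool", "kwargs": {
  "moves": "0 0 0 0 0;0 0 0 0 0;0 0 0 0 0;0 0 0 0 0;0 0 0 0 0",
  "grip_force": 20
}}

```text
time: 3.77
position: [0.5099, -0.1362, 0.0355]
tool_rot: [-0.075, 0.997, 0.0, -0.0]
ft_force: [-0.2, 0.2, 0.0]
grip_width: 0.0015
grip_force: 0.0
```

```bash
python3 -c "
from h import *
go(bp(0,.230,.06),12.9)
cv2.imwrite('pics/w3.png',cv2.resize(cams.camera('wrist'),(800,600)))"
```

```text
t3.77 pos [ 0.5099 -0.1362  0.0355] yaw 8.7 shift [ 0.0187  0.3122 -0.0285] spin -4.2 f [-0.2   0.24  0.01] w 0.0015 gf 0.0 q [-0.47  0.64  1.8  -0.    0.71 -2.19]
```

View pics/w3.png

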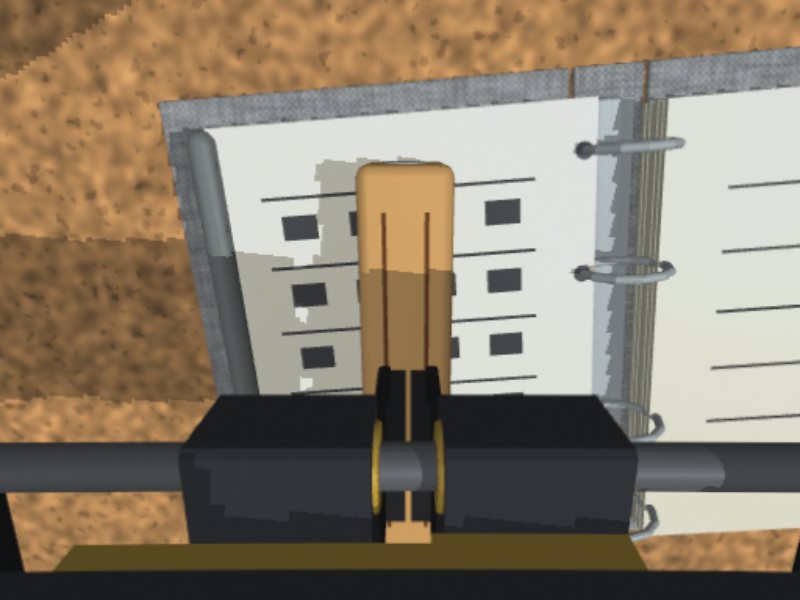

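```bash
python3 -c "
from h import *
o=get_obs();p=o['position'];
for z in(0,.01,.019,.03,.05,.07):print(z,proj('wrist',p+[0,0,z])[0]*1.5625, proj('scene',p+[0,0,z])[0],proj('top',p+[0,0,z])[0])
m=cams.camera_model('wrist');print('cam',-m['R'].T@m['t'],m['R'])
W=ray('wrist',(np.float64([(358,167),(452,167),(455,390),(358,390)])+.5)/1.5625-.5,.0575);print(W)
Bd=ray('wrist',(np.float64([(162,102),(188,130),(250,390)])+.5)/1.5625-.5,.007);print(Bd,[tob(b) for b in Bd])
bar(.0575,(80,255,200,320));bar(.0575,(120,235,270,330),'top')
im=cams.camera('scene');cv2.imwrite('pics/s3.png',cv2.resize(im[130:280,180:380],(800,600),interpolation=cv2.INTER_CUBIC))"
```

```text
0 [406.95029338 356.33923425] [220.93299075 210.72813831] [297.55708405 176.50562461]
0.01 [406.92109712 366.44959401] [220.69810919 208.54397769] [298.045204   176.06714821]
0.019 [406.89234309 376.4053822 ] [220.48477297 206.55767393] [298.4927612  175.66510378]
0.03 [406.85350809 389.84935859] [220.22149897 204.10313185] [299.05070638 175.16388963]
0.05 [406.7700426  418.73489535] [219.73557474 199.56321118] [300.09721206 174.22376937]
0.07 [406.66432133 455.30568309] [219.24011129 194.92128397] [301.18727832 173.24448667]
cam [ 0.43053403 -0.14797256  0.2324917 ] [[-1.49692969e-01  9.88732484e-01 -2.99329769e-04]
 [ 9.45681277e-01  1.43263413e-01  2.91826174e-01]
 [ 2.88580901e-01  4.34012559e-02 -9.56471324e-01]]
[[ 0.44008746 -0.16236299  0.0575    ]
 [ 0.43566549 -0.13316767  0.0575    ]
 [ 0.51121704 -0.1187724   0.0575    ]
 [ 0.51639069 -0.15291485  0.0575    ]]
[[ 0.43018921 -0.24490838  0.007     ]
 [ 0.4390297  -0.23468247  0.007     ]
 [ 0.54851292 -0.20322778  0.007     ]] [array([-0.10646355, -0.17095509,  0.003     ]), array([-0.09556324, -0.1629609 ,  0.003     ]), array([ 0.01817901, -0.15674223,  0.003     ])]
bar 475.92706298828125 -141.93850708007812 78.6324462890625 30.700037002563477 8.685047149658203
bar 643.3251953125 -106.94795227050781 64.78965759277344 35.61146545410156 88.75668334960938
```

View pics/s3.png

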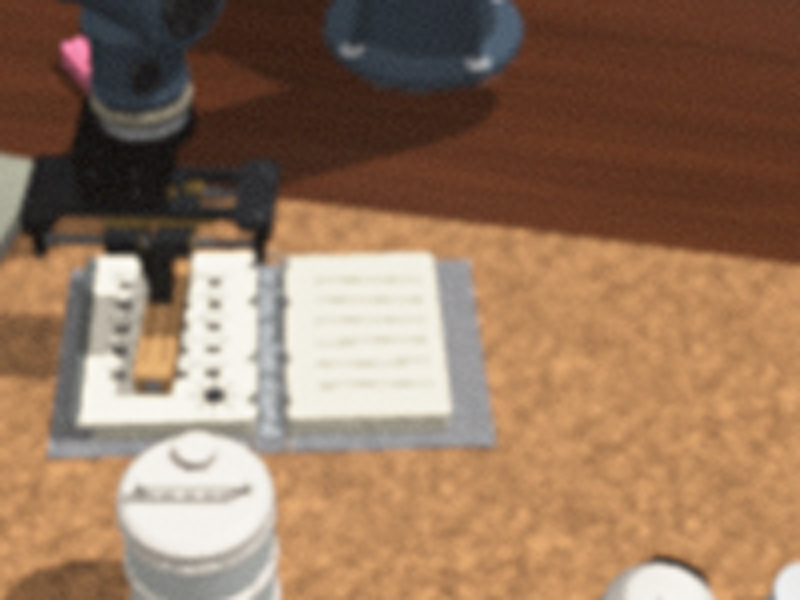

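The scene crop shows the closed fingertips at about (160,300), which is raw (220,205). The reported TCP projects to row 210.7, so the real tips sit about 20 to 25 mm above it, just over the bar's top. I'll open, go about 18 mm lower and grip again.

Emit:
{"fn": "servo_tool", "kwargs": {
  "moves": "0 0 0 0 0.06;0 0 0 0 0.06;0 0 0 0 0.06;0 0 0 0 0.06;0 0 0 0 0.06;0 0 0.005 0 0.06;0 0 0.01 0 0.06;0 0 0.014 0 0.06;0 0 0.018 0 0.06;0 0 0.018 0 0.06"
}}

```text
time: 4.8
position: [0.5092, -0.1358, 0.0165]
tool_rot: [-0.075, 0.997, 0.001, -0.001]
ft_force: [-0.1, -0.0, 0.0]
grip_width: 0.0568
grip_force: 0.0
```

Emit:
{"fn": "servo_tool", "kwargs": {
  "moves": "0 0 0 0 0.04;0 0 0 0 0.01;0 0 0 0 0.01;0 0 0 0 0.01;0 0 0 0 0.01;0 0 0 0 0.01",
  "grip_force": 20
}}

```text
time: 5.3
position: [0.5101, -0.1363, 0.0178]
tool_rot: [-0.075, 0.997, -0.0, 0.0]
ft_force: [0.9, -0.0, 0.5]
grip_width: 0.0314
grip_force: 20.0
```

Emit:
{"fn": "servo_tool", "kwargs": {
  "moves": "0 0 -0.01 0 0.01;0 0 -0.03 0 0.01;0 0 -0.06 0 0.01;0 0.02 -0.085 0 0.01;0.003 0.06 -0.085 -1 0.01;0.006 0.1 -0.085 -2 0.01;0.009 0.14 -0.085 -3 0.01;0.012 0.18 -0.085 -4 0.01;0.015 0.22 -0.085 -4.2 0.01;0.018 0.26 -0.085 -4.2 0.01"
}}

```text
time: 6.13
position: [0.4519, 0.1198, 0.1031]
tool_rot: [-0.112, 0.994, 0.0, -0.0]
ft_force: [1.0, 0.3, -2.2]
grip_width: 0.0316
grip_force: 20.0
```

```bash
python3 -c "
from h import *
go(bp(0,.230,-.013),12.9)"
```

```text
t6.13 pos [0.4519 0.1198 0.1031] yaw 12.8 shift [-0.0039  0.0503  0.1121] spin -0.1 f [ 1.03  0.32 -2.17] w 0.0316 gf 20.0 q [ 0.02  0.46  1.9   0.    0.78 -1.78]
```

Emit:
{"fn": "servo_tool", "kwargs": {
  "moves": "-0.002 0.03 0 0 0.01;-0.003 0.047 0.02 0 0.01;-0.003 0.047 0.05 0 0.01;-0.003 0.047 0.075 0 0.01;-0.003 0.047 0.09 0 0.01;-0.003 0.047 0.1 0 0.01;-0.003 0.047 0.103 0 0.01;-0.003 0.047 0.105 0 0.01;-0.003 0.047 0.105 0 0.01;-0.003 0.047 0.105 0 0.01"
}}

```text
time: 6.97
position: [0.4464, 0.1646, -0.0016]
tool_rot: [-0.112, 0.994, 0.0, 0.001]
ft_force: [-0.5, 0.3, -2.2]
grip_width: 0.0314
grip_force: 20.0
```

```bash
python3 -c "
from h import *
go(bp(0,.230,-.013),12.9)"
```

```text
t6.97 pos [ 0.4464  0.1646 -0.0016] yaw 12.8 shift [0.0007 0.0054 0.0074] spin -0.1 f [-0.52  0.32 -2.21] w 0.0314 gf 20.0 q [ 0.12  0.67  1.95  0.    0.52 -1.68]
```

Emit:
{"fn": "servo_tool", "kwargs": {
  "moves": "0 0.004 0.002 0 0.01;0 0.004 0.004 0 0.01;0 0.004 0.005 0 0.01;0 0.004 0.006 0 0.01;0 0.004 0.007 0 0.01;0 0.004 0.007 0 0.01"
}}

```text
time: 7.47
position: [0.4446, 0.1685, -0.0096]
tool_rot: [-0.112, 0.994, -0.0, -0.0]
ft_force: [-0.3, 0.0, -2.0]
grip_width: 0.0319
grip_force: 20.0
```

Emit:
{"fn": "servo_tool", "kwargs": {
  "moves": "0 0 0.0007 0 0.01;0 0 0.0014 0 0.01;0 0 0.0014 0 0.01"
}}

```text
time: 7.72
position: [0.4446, 0.1685, -0.0098]
tool_rot: [-0.112, 0.994, -0.0, 0.0]
ft_force: [-1.2, 0.4, 8.2]
grip_width: 0.0318
grip_force: 20.0
```

Emit:
{"fn": "servo_tool", "kwargs": {
  "moves": "0 0 -0.001 0 0.04;0 0 -0.001 0 0.05;0 0 -0.001 0 0.055;0 0 -0.001 0 0.055;0 0 -0.03 0 0.055;0 0 -0.07 0 0.055;0 0 -0.11 0 0.055;0 0 -0.15 0 0.055;0 0 -0.17 0 0.055;0 0 -0.17 0 0.055"
}}

```text
time: 8.55
position: [0.4482, 0.1692, 0.1638]
tool_rot: [-0.112, 0.994, 0.0, 0.005]
ft_force: [0.6, -0.9, 0.4]
grip_width: 0.0553
grip_force: 0.0
```

```bash
python3 -c "
from h import *
go(bp(0,-.19,.12),12.9)
b=cams.camera('top');cv2.imwrite('pics/t4r.png',b);s=cams.camera('scene')
a=cv2.resize(b[110:250,170:350],(400,311),interpolation=cv2.INTER_CUBIC)
d=cv2.resize(s[150:290,160:340],(400,311),interpolation=cv2.INTER_CUBIC)
cv2.imwrite('pics/c4.png',np.hstack([a,d]))
r=26
for th in (0,.25,.35,.5):
  P=np.array([bp(sx*.095,-.1575*np.cos(th),.026+.1575*np.sin(th)) for sx in(-1,1)])
  print(th,((proj('top',P)-[170,110])*2.222).round(),((proj('scene',P)-[160,150])*2.222+[400,0]).round())
"
```

```text
t8.55 pos [0.4482 0.1692 0.1638] yaw 12.9 shift [ 0.0037 -0.4186  0.0402] spin -0.0 f [ 0.56 -0.89  0.36] w 0.0553 gf 0.0 q [ 0.13  0.36  1.83  0.    0.94 -1.67]
0 [[361. 205.]
 [320.  56.]] [[490.  97.]
 [479. 190.]]
0.25 [[364. 204.]
 [322.  50.]] [[491.  78.]
 [479. 170.]]
0.35 [[363. 205.]
 [321.  48.]] [[493.  71.]
 [481. 163.]]
0.5 [[359. 206.]
 [316.  46.]] [[498.  60.]
 [486. 151.]]
```

View pics/c4.png

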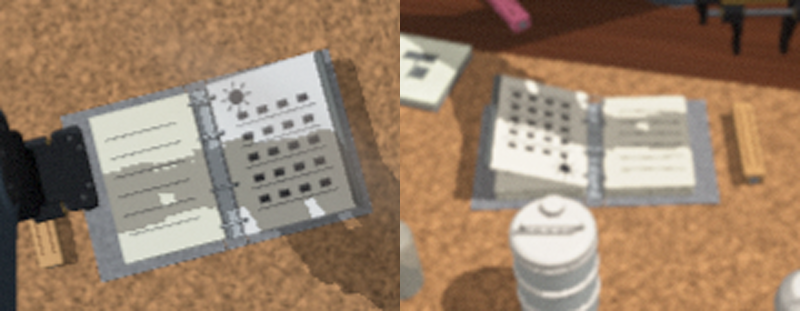

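The left half (top view) shows the bare leaf and the weight set on the mat at (47,243). The right half (scene view) shows the leaf risen, its far corner at (497,75), so about 0.3 rad, and the weight at (747,145). Next I'll calibrate the true fingertip offset from the dark finger silhouettes in the scene image.

```bash
python3 -c "
from h import *
s=cams.camera('scene');o=get_obs();R=Rn.from_quat(o['tool_rot']).as_matrix();p=o['position'];print(p,o['grip_width'])
k=(s.max(2)<45).astype(np.uint8)
for sg in(1,-1):
  for d in(0,.01,.02,.03,.04):
    P=[p+R@[x,sg*(o['grip_width']/2+t),-d] for t in(0,.015) for x in(-.0095,.0095)]
    print(sg,d,proj('scene',P).round(1).tolist())
print('\n'.join(''.join('#' if v else '.' for v in r) for r in k[145:190,290:345]))
"
```

```text
[0.44381705 0.16845542 0.1585561 ] 0.05509876732324551
1 0 [[329.4, 182.5], [328.4, 178.5], [334.3, 182.4], [333.3, 178.4]]
1 0.01 [[329.8, 180.0], [328.8, 176.0], [334.7, 179.9], [333.6, 175.9]]
1 0.02 [[330.2, 177.5], [329.2, 173.5], [335.1, 177.4], [334.0, 173.4]]
1 0.03 [[330.5, 174.9], [329.5, 170.9], [335.5, 174.8], [334.4, 170.8]]
1 0.04 [[330.9, 172.4], [329.9, 168.3], [335.9, 172.3], [334.8, 168.3]]
-1 0 [[311.4, 182.9], [310.7, 178.8], [306.5, 183.0], [305.8, 178.9]]
-1 0.01 [[311.7, 180.4], [311.0, 176.3], [306.8, 180.5], [306.1, 176.4]]
-1 0.02 [[312.0, 177.8], [311.2, 173.8], [307.0, 177.9], [306.3, 173.9]]
-1 0.03 [[312.3, 175.3], [311.5, 171.3], [307.3, 175.4], [306.6, 171.4]]
-1 0.04 [[312.6, 172.7], [311.8, 168.7], [307.5, 172.8], [306.8, 168.8]]
..############################################.####.###
..#####################################################
...####################################################
...####################################################
....###########..............................##########
...###########...............................#
[... 1493 characters left out ...]
............................
.......................................................
.......................................................
.......................................................
.......................................................
.......................................................
.......................................................
.......................................................
.......................................................
.......................................................
.......................................................
.......................................................
.......................................................
```

Emit:
{"fn": "servo_tool", "kwargs": {
  "moves": "0 -0.04 0 0 0.028;0 -0.08 0.02 0 0.028;0 -0.12 0.05 0 0.028;0 -0.15 0.08 0 0.028;0 -0.15 0.11 0 0.028;0 -0.15 0.135 0 0.028;0 -0.15 0.142 0 0.028;0 -0.15 0.146 0 0.028;0 -0.15 0.149 0 0.028;0 -0.15 0.151 0 0.028"
}}

```text
time: 9.53
position: [0.4782, 0.0228, 0.0084]
tool_rot: [-0.112, 0.994, -0.0, 0.0]
ft_force: [-0.5, -0.2, 0.1]
grip_width: 0.0281
grip_force: 0.0
```

Emit:
{"fn": "servo_tool", "kwargs": {
  "moves": "0 0 0.002 0 0.028;0 0 0.003 0 0.028;0 0 0.004 0 0.028;0 0 0.005 0 0.028;0 0 0.005 0 0.028"
}}

```text
time: 9.95
position: [0.4783, 0.0224, 0.0035]
tool_rot: [-0.112, 0.994, -0.0, 0.0]
ft_force: [-0.1, 1.0, -0.4]
grip_width: 0.028
grip_force: 0.0
```

Emit:
{"fn": "servo_tool", "kwargs": {
  "moves": "0 0 0.001 0 0.028;0 0 0.002 0 0.028;0 0 0.003 0 0.028;0 0 0.004 0 0.028;0 0 0.004 0 0.028"
}}

```text
time: 10.37
position: [0.4778, 0.0223, -0.0011]
tool_rot: [-0.112, 0.994, 0.0, -0.0]
ft_force: [-0.8, 0.7, -0.2]
grip_width: 0.0278
grip_force: 0.0
```

Emit:
{"fn": "servo_tool", "kwargs": {
  "moves": "0 0 0.001 0 0.028;0 0 0.002 0 0.028;0 0 0.003 0 0.028;0 0 0.004 0 0.028;0 0 0.004 0 0.028"
}}

```text
time: 10.78
position: [0.4779, 0.0223, -0.0051]
tool_rot: [-0.112, 0.994, 0.0, -0.0]
ft_force: [1.1, -0.4, 0.5]
grip_width: 0.0275
grip_force: 0.0
```

Emit:
{"fn": "servo_tool", "kwargs": {
  "moves": "0 0 0.001 0 0.028;0 0 0.002 0 0.028;0 0 0.003 0 0.028;0 0 0.004 0 0.028;0 0 0.004 0 0.028"
}}

```text
time: 11.2
position: [0.478, 0.0223, -0.0054]
tool_rot: [-0.112, 0.994, -0.0, 0.001]
ft_force: [-4.7, 0.3, 34.7]
grip_width: 0.028
grip_force: 17.1
```

```bash
python3 -c "
from h import *
go(bp(0,.076,-.02),12.9)
im=cams.camera('wrist');s=cams.camera('scene');
cv2.imwrite('pics/c5.png',np.hstack([cv2.resize(im,(400,300)),cv2.resize(s[150:270,190:350],(400,300),interpolation=cv2.INTER_CUBIC)]))"
```

```text
t11.20 pos [ 0.478   0.0223 -0.0054] yaw 12.9 shift [-0.0002 -0.0028  0.0106] spin -0.0 f [-4.75  0.26 34.67] w 0.0280 gf 17.1 q [-0.19  0.68  1.94 -0.    0.52 -1.98]
```

Emit:
{"fn": "servo_tool", "kwargs": {
  "moves": "0 0 -0.02 0 0.028;0 0 -0.06 0 0.028;0 -0.02 -0.1 0 0.028;0 -0.06 -0.12 0 0.028;0 -0.1 -0.12 0 0.028;0 -0.14 -0.12 0 0.028;0 -0.18 -0.12 0 0.028;0 -0.212 -0.12 0 0.028;0 -0.222 -0.12 0 0.028;0 -0.222 -0.12 0 0.028"
}}

```text
time: 12.13
position: [0.5281, -0.1972, 0.1111]
tool_rot: [-0.11, 0.994, -0.001, 0.001]
ft_force: [-0.7, 1.1, 0.3]
grip_width: 0.0279
grip_force: 0.0
```

```bash
python3 -c "
from h import *
go(bp(0,-.145,.03),12.9);print(tob(get_obs()['position']))
im=cams.camera('wrist');s=cams.camera('scene');
cv2.imwrite('pics/c5.png',np.hstack([cv2.resize(im,(400,300)),cv2.resize(s[150:270,170:330],(400,300),interpolation=cv2.INTER_CUBIC)]))
for th in (.2,.25,.3,.35,.4,.5):
  P=np.array([bp(sx*.095,-.152*np.cos(th),.026+.152*np.sin(th)) for sx in(-1,1)])
  print(th,(proj('wrist',P)*.78125).round(),((proj('scene',P)-[170,150])*2.5+[400,0]).round())
"
```

```text
t12.13 pos [ 0.5281 -0.1972  0.1111] yaw 12.6 shift [-0.0002  0.0014  0.0771] spin -0.3 f [-0.7   1.15  0.34] w 0.0279 gf 0.0 q [-0.56  0.55  1.66 -0.    0.93 -2.35]
[-0.00032559 -0.14628807  0.10711522]
0.2 [[195.  55.]
 [197. 244.]] [[480.  93.]
 [467. 197.]]
0.25 [[196.  54.]
 [198. 249.]] [[481.  89.]
 [468. 192.]]
0.3 [[199.  54.]
 [200. 253.]] [[482.  85.]
 [469. 188.]]
0.35 [[202.  53.]
 [203. 258.]] [[483.  80.]
 [470. 184.]]
0.4 [[205.  53.]
 [205. 263.]] [[485.  76.]
 [472. 180.]]
0.5 [[215.  51.]
 [213. 273.]] [[489.  68.]
 [476. 172.]]
```

View pics/c5.png

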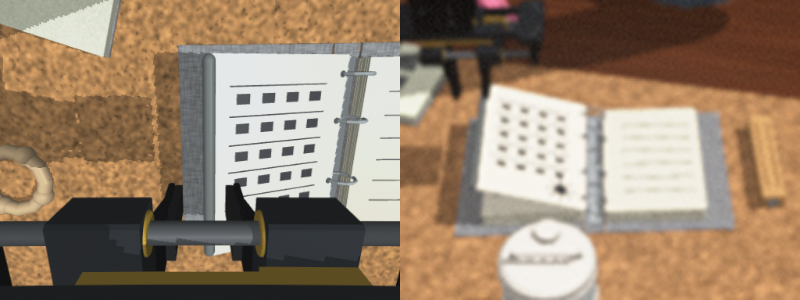

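The left half (wrist) shows the guard at column 209, between the finger tips at 175 and 235. The right half (scene) shows the leaf corner at (488,85), which puts the leaf at about 0.35 to 0.4 rad. I'll straddle the guard with a small gap, so that one finger pushes and the other catches.

Emit:
{"fn": "servo_tool", "kwargs": {
  "moves": "0 0.003 0.01 0 0.034;0 0.003 0.025 0 0.034;0 0.003 0.04 0 0.034;0 0.003 0.05 0 0.034;0 0.003 0.06 0 0.034;0 0.003 0.067 0 0.034;0 0.003 0.072 0 0.034;0 0.003 0.073 0 0.034"
}}

```text
time: 12.9
position: [0.5262, -0.1905, 0.0372]
tool_rot: [-0.112, 0.994, 0.001, -0.001]
ft_force: [-1.2, -1.0, -0.6]
grip_width: 0.0339
grip_force: 0.0
```

```bash
cat >> h.py <<'E'
def edge():
    m=cams.camera_model("wrist");o=get_obs();im=cams.camera("wrist");cv2.imwrite("pics/e%.2f.png"%o['time'],im);return o
E
python3 -c "
from h import *
o=get_obs();print(tob(o['position']),o['ft_force'])
cv2.imwrite('pics/c6.png',np.hstack([cv2.resize(cams.camera('wrist'),(400,300)),cv2.resize(cams.camera('scene')[150:270,170:330],(400,300),interpolation=cv2.INTER_CUBIC)]))
"
```

```text
[-0.0007076  -0.13940866  0.03320718] [-1.15420198 -1.03926126 -0.56181605]
```

View pics/c6.png

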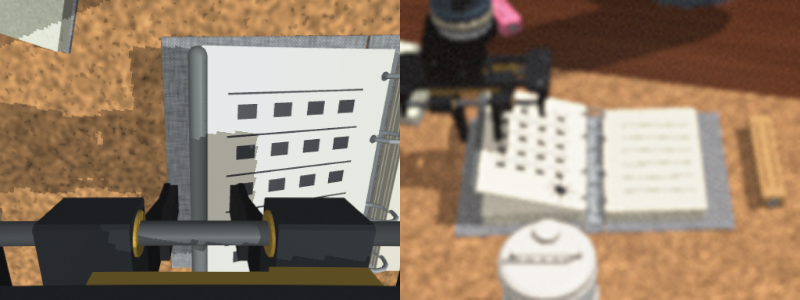

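The wrist half shows the guard at column 198, between the fingers at 163 and 240, with the leaf untouched. That was my tenth and last picture, so I'll check by numbers from here. Now I'll turn the leaf along its arc.

Emit:
{"fn": "servo_tool", "kwargs": {
  "moves": "0 0.006 -0.004 0 0.034;0 0.011 -0.008 0 0.034;0 0.0145 -0.014 0 0.034;0 0.0175 -0.02 0 0.034;0 0.021 -0.026 0 0.034;0 0.0255 -0.031 0 0.034;0 0.03 -0.036 0 0.034;0 0.0346 -0.041 0 0.034;0 0.04 -0.046 0 0.034;0 0.045 -0.05 0 0.034"
}}

```text
time: 13.83
position: [0.5197, -0.1551, 0.0926]
tool_rot: [-0.114, 0.993, -0.008, 0.003]
ft_force: [-7.4, -20.3, 13.9]
grip_width: 0.0341
grip_force: 11.0
```

```bash
cat >> h.py <<'E'
def quad(th,a,b,hw=.09):
    return np.array([bp(x,-r*np.cos(th),.026+r*np.sin(th)) for x,r in((-hw,a),(hw,a),(hw,b),(-hw,b))])
def theta(show=True):
    best=[]
    ims={n:cams.camera(n) for n in("scene","top")}
    for n,im in ims.items():
        h=cv2.cvtColor(im,cv2.COLOR_BGR2HSV);w=((h[...,1]<45)&(h[...,2]>115)).astype(np.float32);sc=[]
        T=np.arange(0,3.15,.05)
        for t in T:
            f=[]
            for q in(quad(t,.015,.145),quad(t,.160,.175)):
                k=np.zeros(w.shape,np.uint8);cv2.fillConvexPoly(k,proj(n,q).round().astype(np.int32),1)
                f.append(w[k>0].mean() if k.any() else 0)
            sc.append(f[0]-f[1])
        sc=np.array(sc);i=np.argsort(-sc)[:6];best.append([(round(float(T[j]),2),round(float(sc[j]),2)) for j in i])
    print(best[0]);print(best[1])
E
python3 -c "
from h import *
o=get_obs();print(tob(o['position'])+[0,0,.038],o['ft_force'])
theta()
"
```

```text
[ 0.00084595 -0.10341398  0.12657659] [ -7.44400444 -20.31604678  13.88877618]
[(0.65, 0.91), (0.7, 0.91), (0.0, 0.9), (0.6, 0.89), (0.55, 0.89), (0.75, 0.88)]
[(1.45, 0.56), (1.5, 0.5), (3.1, 0.48), (3.05, 0.47), (3.0, 0.47), (2.95, 0.46)]
```

The force readings point along the leaf, so the finger is jamming near the guard's equator. I'll open wider and reseat lower, so the outer finger takes the guard well above its tip.

Emit:
{"fn": "servo_tool", "kwargs": {
  "moves": "0 -0.01 -0.004 0 0.06;0 -0.018 -0.004 0 0.06;0 -0.0256 0 0 0.06;0 -0.0256 0.008 0 0.06;0 -0.0256 0.016 0 0.06;0 -0.0256 0.024 0 0.06;0 -0.0256 0.032 0 0.06;0 -0.0256 0.04 0 0.06;0 -0.0256 0.046 0 0.06;0 -0.0256 0.046 0 0.06"
}}

```text
time: 14.77
position: [0.5212, -0.1714, 0.0403]
tool_rot: [-0.112, 0.994, 0.001, -0.001]
ft_force: [-0.0, 0.6, 0.7]
grip_width: 0.0597
grip_force: 0.0
```

```bash
python3 -c "
from h import *
o=get_obs();print(tob(o['position'])+[0,0,.038],o['ft_force'],o['grip_width'])
theta()
"
```

```text
[-0.00131534 -0.11961689  0.07430621] [-0.03568518  0.5985343   0.73285149] 0.059726874877517565
[(0.0, 0.94), (0.05, 0.93), (0.1, 0.93), (0.15, 0.92), (0.25, 0.91), (0.2, 0.91)]
[(0.65, 0.13), (0.6, 0.12), (0.55, 0.12), (0.5, 0.12), (0.45, 0.11), (0.7, 0.11)]
```

```bash
cat >> h.py <<'E'
def theta2(T=np.arange(0,3.15,.05),n="scene",top=5):
    im=cams.camera(n).astype(np.float32).min(2);sc=[]
    def mean(t,x0,x1,r0,r1):
        P=np.array([bp(x,-r*np.cos(t),.026+r*np.sin(t)) for x in np.linspace(x0,x1,25) for r in np.linspace(r0,r1,15)])
        u=proj(n,P).astype(np.float32);return cv2.remap(im,u[None,:,0],u[None,:,1],cv2.INTER_LINEAR).mean()
    for t in T:
        sc.append([mean(t,.083,.093,.03,.145)-mean(t,.098,.108,.03,.145), mean(t,-.093,-.083,.03,.145)-mean(t,-.108,-.098,.03,.145), mean(t,-.09,.09,.138,.147)-mean(t,-.09,.09,.152,.164)])
    s=np.array(sc);tot=s.sum(1);i=np.argsort(-tot)[:top];print(n,[(round(float(T[j]),2),s[j].round().tolist(),float(tot[j].round())) for j in i])
E
python3 -c "
from h import *
theta2()
theta2(n='wrist')
import os
class F: pass
im=cv2.imread('pics/t4r.png')
"
```

```text
scene [(0.4, [75.0, 58.0, 66.0], 198.0), (0.35, [63.0, 61.0, 60.0], 184.0), (0.45, [59.0, 44.0, 70.0], 173.0), (3.1, [70.0, 55.0, 31.0], 156.0), (0.3, [36.0, 53.0, 53.0], 142.0)]
wrist [(0.05, [110.0, 98.0, -1.0], 206.0), (0.5, [8.0, 125.0, 60.0], 193.0), (0.45, [9.0, 125.0, 58.0], 191.0), (0.0, [93.0, 95.0, -1.0], 187.0), (0.1, [82.0, 102.0, -1.0], 183.0)]
```

Emit:
{"fn": "servo_tool", "kwargs": {
  "moves": "0 0.005 0 0 0.06;0 0.0076 -0.003 0 0.06;0 0.011 -0.01 0 0.06;0 0.015 -0.0165 0 0.06;0 0.019 -0.023 0 0.06;0 0.0235 -0.029 0 0.06;0 0.028 -0.035 0 0.06"
}}

```text
time: 15.55
position: [0.5172, -0.1459, 0.0788]
tool_rot: [-0.112, 0.994, -0.002, 0.001]
ft_force: [-1.2, -5.4, 3.2]
grip_width: 0.0599
grip_force: 2.1
```

```bash
python3 -c "
from h import *
o=get_obs();print(tob(o['position'])+[0,0,.038],o['ft_force'],o['grip_width'],o['grip_force'])
theta2()
"
```

```text
[ 0.00044132 -0.09384616  0.11280871] [-1.18029195 -5.41285349  3.22976413] 0.059918320000458845 2.139926254749298
scene [(0.7, [60.0, 82.0, 77.0], 219.0), (0.65, [60.0, 85.0, 69.0], 214.0), (0.75, [36.0, 59.0, 67.0], 161.0), (3.1, [69.0, 55.0, 31.0], 155.0), (0.6, [37.0, 58.0, 53.0], 148.0)]
```

Emit:
{"fn": "servo_tool", "kwargs": {
  "moves": "0 0 -0.006 0 0.06;0 0.0023 -0.0106 0 0.06;0 0.007 -0.016 0 0.06;0 0.013 -0.021 0 0.06;0 0.019 -0.026 0 0.06;0 0.025 -0.0306 0 0.06;0 0.031 -0.035 0 0.06;0 0.038 -0.0388 0 0.06;0 0.045 -0.0425 0 0.06;0 0.0514 -0.0457 0 0.06"
}}

```text
time: 16.43
position: [0.5043, -0.0939, 0.1232]
tool_rot: [-0.112, 0.994, 0.0, -0.0]
ft_force: [-0.3, 0.3, -0.3]
grip_width: 0.0601
grip_force: 0.1
```

```bash
python3 -c "
from h import *
o=get_obs();print(tob(o['position'])+[0,0,.038],o['ft_force'],o['grip_width'],o['grip_force'])
theta2()
"
```

```text
[-0.00047324 -0.04030872  0.15718441] [-0.25649825  0.33250388 -0.31944983] 0.06007260285672575 0.10195097420364618
scene [(3.1, [70.0, 55.0, 31.0], 156.0), (1.15, [26.0, 71.0, 30.0], 128.0), (3.05, [47.0, 24.0, 27.0], 98.0), (1.1, [10.0, 43.0, 33.0], 87.0), (1.2, [16.0, 52.0, 13.0], 81.0)]
```

Emit:
{"fn": "servo_tool", "kwargs": {
  "moves": "0 -0.004 0.002 0 0.052;0 -0.008 0.004 0 0.043;0 -0.012 0.006 0 0.034;0 -0.015 0.0067 0 0.024;0 -0.015 0.0067 0 0.024;0 -0.015 0.0067 0 0.024;0 -0.008 0.004 0 0.024;0 -0.001 0.0015 0 0.024;0 0.0065 -0.0005 0 0.024;0 0.0138 -0.0026 0 0.024",
  "grip_force": 5
}}

```text
time: 17.32
position: [0.5012, -0.0802, 0.1258]
tool_rot: [-0.112, 0.994, 0.0, -0.0]
ft_force: [0.0, 0.5, -0.5]
grip_width: 0.0244
grip_force: 0.1
```

```bash
python3 -c "
from h import *
o=get_obs();print(tob(o['position'])+[0,0,.038],o['ft_force'],o['grip_width'],o['grip_force'])
theta2()
"
```

```text
[-0.00046004 -0.02630732  0.15979898] [ 0.01649399  0.51896528 -0.4924924 ] 0.024420466909569623 0.0586339202709496
scene [(3.1, [70.0, 55.0, 31.0], 157.0), (3.05, [48.0, 25.0, 27.0], 100.0), (3.0, [27.0, 11.0, 26.0], 64.0), (2.75, [0.0, 10.0, 47.0], 57.0), (2.7, [-2.0, 9.0, 50.0], 56.0)]
```

Emit:
{"fn": "servo_tool", "kwargs": {
  "moves": "0 0.0075 -0.0015 0 0.024;0 0.015 -0.0026 0 0.024;0 0.0225 -0.0033 0 0.024;0 0.03 -0.0037 0 0.024;0 0.035 -0.0037 0 0.024;0 0.0395 -0.0035 0 0.024;0 0.0435 -0.0035 0 0.024;0 0.047 -0.003 0 0.024"
}}

```text
time: 18.03
position: [0.4911, -0.0352, 0.1284]
tool_rot: [-0.112, 0.994, -0.0, 0.0]
ft_force: [-0.3, 0.5, 0.5]
grip_width: 0.024
grip_force: 0.0
```

```bash
python3 -c "
from h import *
o=get_obs();print(tob(o['position'])+[0,0,.038],o['ft_force'],o['grip_width'],o['grip_force'])
T=np.arange(1,2.3,.05);theta2(T);theta2(T,'top')
"
```

```text
[-0.00025281  0.01986299  0.16242824] [-0.34045839  0.54468592  0.51050554] 0.023967057614155737 0.017438961658626795
scene [(1.8, [1.0, 5.0, 21.0], 28.0), (1.95, [2.0, 8.0, 16.0], 26.0), (2.1, [4.0, 6.0, 15.0], 25.0), (1.1, [1.0, 9.0, 15.0], 25.0), (1.9, [0.0, 7.0, 16.0], 23.0)]
top [(1.45, [4.0, 8.0, 5.0], 17.0), (1.6, [1.0, 16.0, -1.0], 17.0), (1.4, [4.0, 5.0, 5.0], 14.0), (1.55, [2.0, 12.0, -1.0], 13.0), (1.65, [1.0, 10.0, -0.0], 10.0)]
```

Emit:
{"fn": "servo_tool", "kwargs": {
  "moves": "0 0 0 0 0.018;0 0 0 0 0.012;0 0 0 0 0.005;0 0 0 0 0.005",
  "grip_force": 4
}}

```text
time: 18.47
position: [0.4914, -0.0359, 0.1285]
tool_rot: [-0.112, 0.994, -0.0, 0.0]
ft_force: [-0.2, 0.6, 0.1]
grip_width: 0.0104
grip_force: 4.0
```

The width stops at 10.4 mm at 4 N, so the guard is between the pads, just past upright. Now I'll open so that the left finger carries the guard, and lower it along the arc.

Emit:
{"fn": "servo_tool", "kwargs": {
  "moves": "0 -0.005 0 0 0.02;0 -0.01 0 0 0.03;0 -0.015 0 0 0.04;0 -0.0195 0 0 0.05;0 -0.0195 0 0 0.05;0 -0.013 0 0 0.05;0 -0.005 0.001 0 0.05;0 0.002 0.003 0 0.05;0 0.0094 0.0055 0 0.05;0 0.016 0.008 0 0.05"
}}

```text
time: 19.3
position: [0.487, -0.0187, 0.1202]
tool_rot: [-0.112, 0.994, 0.0, -0.0]
ft_force: [-0.2, 0.0, 0.3]
grip_width: 0.0495
grip_force: 0.0
```

```bash
python3 -c "
from h import *
o=get_obs();print(tob(o['position'])+[0,0,.038],o['ft_force'],o['grip_width'],o['grip_force'])
T=np.arange(1.2,2.9,.05);theta2(T);theta2(T,'top')
"
```

```text
[-0.00055442  0.03689844  0.15419556] [-0.20873088  0.03746126  0.28734676] 0.049480532848622 0.005635194102069363
scene [(2.75, [0.0, 14.0, 47.0], 61.0), (2.7, [-3.0, 12.0, 50.0], 60.0), (2.8, [1.0, 16.0, 41.0], 58.0), (2.65, [-3.0, 11.0, 48.0], 56.0), (2.85, [2.0, 17.0, 35.0], 53.0)]
top [(2.0, [2.0, 3.0, 12.0], 17.0), (1.65, [3.0, 11.0, 1.0], 15.0), (1.8, [1.0, 9.0, 3.0], 13.0), (2.35, [-2.0, 2.0, 12.0], 11.0), (1.85, [0.0, 4.0, 5.0], 9.0)]
```

Emit:
{"fn": "servo_tool", "kwargs": {
  "moves": "0 0.0076 0.003 0 0.05;0 0.0145 0.0065 0 0.05;0 0.021 0.01 0 0.05;0 0.0275 0.014 0 0.05;0 0.0338 0.0184 0 0.05;0 0.04 0.023 0 0.05;0 0.0456 0.028 0 0.05;0 0.051 0.033 0 0.05;0 0.0564 0.0386 0 0.05;0 0.0564 0.0386 0 0.05"
}}

```text
time: 20.23
position: [0.4737, 0.0361, 0.0807]
tool_rot: [-0.112, 0.994, 0.0, -0.001]
ft_force: [0.1, 0.5, -0.9]
grip_width: 0.0499
grip_force: 0.0
```

```bash
python3 -c "
from h import *
o=get_obs();print(tob(o['position'])+[0,0,.038],o['ft_force'],o['grip_width'],o['grip_force'])
n='scene';im=cams.camera(n)
# colours along mid-radius at candidate points: x=+-0.06, for theta grid
for t in(2.2,2.3,2.4,2.5,2.6,2.7,2.8):
  u=proj(n,quad(t,.05,.13,.08)).round().astype(int);k=np.zeros(im.shape[:2],np.uint8);cv2.fillConvexPoly(k,u.astype(np.int32),1);print(t,u.tolist(),im[k>0].mean(0).round(),im[k>0].std(0).round())
"
```

```text
[-0.00135263  0.09323931  0.11466928] [ 0.13727388  0.47337788 -0.9142145 ] 0.04989855695139386 0.0
2.2 [[255, 187], [256, 221], [271, 206], [269, 171]] [130. 141. 146.] [37. 40. 41.]
2.3 [[256, 187], [257, 222], [275, 208], [272, 173]] [136. 148. 153.] [32. 34. 35.]
2.4 [[257, 188], [258, 223], [278, 210], [275, 175]] [142. 154. 159.] [27. 30. 31.]
2.5 [[258, 189], [259, 224], [281, 212], [277, 178]] [146. 159. 163.] [29. 32. 32.]
2.6 [[259, 190], [260, 225], [283, 215], [280, 180]] [150. 163. 167.] [35. 38. 38.]
2.7 [[260, 191], [261, 226], [285, 217], [281, 183]] [157. 170. 175.] [38. 40. 40.]
2.8 [[260, 192], [261, 227], [286, 220], [283, 185]] [163. 177. 182.] [40. 41. 40.]
```

```bash
python3 -c "
from h import *
im=cams.camera('scene');g=cv2.cvtColor(im,cv2.COLOR_BGR2GRAY);cv2.imwrite('pics/sraw1.png',im)
ch=' .:-=+*%@#'
for r in range(160,256,2):print(r,''.join(ch[min(9,int(v)//22)] for v in g[r,200:310]))
for t in(1.95,2.2,2.4,2.6,2.8):
  print(t,proj('scene',quad(t,.012,.1575,.095)).round().astype(int).tolist())
"
```

```text
160 :::::..::-=====----:...........:.........:.................   ..  .  .    ...     ..................::...:::::
162 :::::...::-=-----::..:::.:................................... ..  .       ..      ..:::::::::::::....:.:...:::
164 :.:..:.:..:::::::.::::.::::::.:::.::.:.:.:.................. .     .      ...     .:-------------::.::.:..::::
166 .....:.:....:.:..:.:.:.:.:::..:.:.:::::..::..................        .. .....  .  .::::::::::..:::::.:...::.::
168 .:::.:::........:......:......::.::::..:::::.................. .        ..  .. .. .............::::::...::::::
170 :.::::::::.::.:::.::::...:..:..:...::.::.:........................ .. ........ .......................:.:::.::
172 :::::.:::::.::.::::.:::.:::::.::::.:::..:::..............:::::::::::::::::---::-::::::..........::::.........:
174 =----------::::::::::::::::...::.:..:.::::::.........::-:--:-:--::--=********+===----::.........:---::...  ..:
176 =============-------------:::::::::::::::-:::.....:::---::.......:-+*%%%%%***+===-----::::..:::.:-----:.....::
178 =====--=============-======++++***++++++====--:..:------::...
[... 3985 characters left out ...]
##########################@*%%%*********+**********%%*****%%****%*********%%*************
250 **%%%%***%@#####################################%%%%**********+***+********%%%%************%%*****************
252 *%%%%***%%###@%%@####################@@%%%@#####@%*****%%******************%*%%%%*********%%%%****************
254 **%*****%%@@@%%%%@@@@%@@#@@@@##@@@@@@@@#########@***%%%%%%%%******%%**********%%%****%%******%%%%%************
1.95 [[248, 190], [248, 232], [265, 199], [263, 158]]
2.2 [[248, 191], [249, 232], [277, 204], [274, 163]]
2.4 [[249, 191], [249, 232], [285, 209], [281, 168]]
2.6 [[249, 191], [250, 233], [291, 215], [286, 174]]
2.8 [[250, 192], [250, 233], [295, 221], [290, 180]]
```

The ASCII dump shows the leaf's lower edge running from (250,233) to (280,209), so about 2.3 rad, resting on the left finger. I'll keep lowering it.

Emit:
{"fn": "servo_tool", "kwargs": {
  "moves": "0 0.005 0.006 0 0.05;0 0.0097 0.0117 0 0.05;0 0.014 0.018 0 0.05;0 0.0182 0.0243 0 0.05;0 0.022 0.031 0 0.05;0 0.0265 0.0377 0 0.05;0 0.0305 0.0377 0 0.05;0 0.0345 0.0377 0 0.05;0 0.0345 0.0377 0 0.05;0 0.0345 0.0377 0 0.05"
}}

```text
time: 21.17
position: [0.4676, 0.0689, 0.0443]
tool_rot: [-0.112, 0.994, -0.0, 0.0]
ft_force: [0.2, 0.2, 0.3]
grip_width: 0.0498
grip_force: 0.0
```

```bash
cat > asc.py <<'E'
from h import *
o=get_obs();print(o['time'],tob(o['position'])+[0,0,.038],o['ft_force'],o['grip_width'],o['grip_force'])
g=cv2.cvtColor(cams.camera('scene'),cv2.COLOR_BGR2GRAY)
ch=' .:-=+*%@#'
for r in range(172,242,2):print(r,''.join(ch[min(9,int(v)//22)] for v in g[r,242:335]))
E
python3 asc.py
```

```text
21.1667 [3.91276620e-05 1.26582254e-01 7.83487853e-02] [0.16955214 0.1674648  0.27490908] 0.04976669351637766 0.0
172 ::::::::.:::::................  .... . . ..... ..  ..:::-::-:-:::....::.:::::::::::::::::::::
174 ::.::::::::-::................. . . ............ ...:---------::::::.:..::.::::::::::::::::::
176 ::::::::-::-::......................... ....... .....::::::..:..::::.::::.:::::::::::::::::::
178 ==---------::::...............  ......................:::..:::...::...:::::.:::---:-:-:::-:::
180 ********+++++=-........................................................::::..::::-:-::-::--::
182 *************+-........:==-::::::::--=====++==----:::::..........::::.........::--:--:::::-:-
184 *************+-:...:--=+**=-:::::::=%########@++==---:::::......::--:::.... ..::--:--:-::--:-
186 *%*****%%%%**+=-...-=+++**+-......:=*@@%%%@@@%+====+==--::..:.::.:----::....::-------:----:-:
188 *******%%%******+:.-=++++=-:.......:-===++**++-------:::.........-=+++=-:.:=++==-------------
190 *********%%@@###@=-%#####@*-:.:....-*@@#####@%+=-=++=:....::::::-=+****+-:=+***+*******++++++
192 **
[... 1743 characters left out ...]
@@%%****%%****
228 #%%*+++**%@####@@########@@%%%%%%%%%%@############@%*****%********+=====+***%*********%******
230 @%***++*%##########@@%%%%%%%%%%%%%%%%@#############%*******%%%%%%*+==============+**%*%%%****
232 ##%**++*%@###@@%%%%%%%%%%%%%%%%%@%%%%%#############%%%%******%%%%%*+==========+=++**%%%%%****
234 #@%****++***************%%%%%%%%%%%%%%%%%%%%%%*%%%%***********%%%%**++**%%****%%%%*********%*
236 %%***++++++*************%*************************%%*%%******%**%%*******%%%%*%%***********%%
238 **%******+*******************************************%%%%%%%*********%%%%%*%*******+******%%%
240 **%%******%%%***%%%%%*%%**%%***********%*****************************%%%****%%%%*************
```

The leaf's lower edge now runs to about (292,221), which is about 2.8 rad on the left, and the weight is undisturbed. I'll fetch the weight.

Emit:
{"fn": "servo_tool", "kwargs": {
  "moves": "0 0.001 -0.015 0 0.05;0 0.001 -0.045 0 0.055;0 0.02 -0.07 0 0.06;0 0.06 -0.07 0 0.06;0 0.09 -0.07 0 0.06;0 0.102 -0.06 0 0.06;0 0.102 -0.03 0 0.06;0 0.102 0.005 0 0.06;0 0.102 0.03 0 0.06;0 0.102 0.045 0 0.06",
  "grip_force": 20
}}

```text
time: 22.05
position: [0.4438, 0.1679, -0.0027]
tool_rot: [-0.112, 0.994, -0.0, -0.001]
ft_force: [0.2, 0.2, -1.0]
grip_width: 0.0597
grip_force: 0.0
```

```bash
python3 -c "
from h import *
go([.4446,.1685,.017-.034],12.9)
bar(.030,(60,300,170,330))"
```

```text
t22.05 pos [ 0.4438  0.1679 -0.0027] yaw 12.9 shift [-0.001   0.0004  0.0143] spin -0.0 f [ 0.24  0.17 -1.03] w 0.0597 gf 0.0 q [ 0.13  0.67  1.95 -0.    0.52 -1.67]
bar 407.742431640625 155.09783935546875 110.61564636230469 79.6709976196289 12.841438293457031
```

Emit:
{"fn": "servo_tool", "kwargs": {
  "moves": "0 0 0.005 0 0.06;0 0 0.01 0 0.06;0 0 0.013 0 0.05;0 0 0.013 0 0.04;0 0 0.013 0 0.01;0 0 0.013 0 0.01;0 0 0.013 0 0.01;0 0 0.013 0 0.01",
  "grip_force": 20
}}

```text
time: 22.77
position: [0.4451, 0.1682, -0.0133]
tool_rot: [-0.112, 0.994, 0.0, 0.001]
ft_force: [-0.4, 0.3, 2.9]
grip_width: 0.032
grip_force: 20.0
```

Emit:
{"fn": "servo_tool", "kwargs": {
  "moves": "0 0 -0.015 0 0.01;0 0 -0.045 0 0.01;0 0 -0.08 0 0.01;0 -0.015 -0.11 0 0.01;0 -0.045 -0.12 0 0.01;0 -0.08 -0.12 0 0.01;0 -0.115 -0.12 0 0.01;0 -0.138 -0.12 0 0.01;0 -0.146 -0.12 0 0.01;0 -0.146 -0.11 0 0.01"
}}

```text
time: 23.6
position: [0.4792, 0.0235, 0.0972]
tool_rot: [-0.11, 0.994, -0.001, 0.002]
ft_force: [1.1, -0.2, -2.7]
grip_width: 0.0319
grip_force: 20.0
```

```bash
python3 -c "
from h import *
go(bp(0,.083,.0142-.004),12.9);print(tob(get_obs()['position']))"; python3 asc.py | tail -30
```

```text
t23.60 pos [0.4792 0.0235 0.0972] yaw 12.7 shift [0.0016 0.0034 0.083 ] spin -0.2 f [ 1.07 -0.24 -2.69] w 0.0319 gf 20.0 q [-0.18  0.48  1.88 -0.    0.77 -1.98]
[0.00123885 0.0797357  0.09323676]
182 **********%********+=:..-===+++===-:..-*@#####*+==----:-:-::--------::-----:-::-------::::-::
184 ********************+-..-=+=+++===-..-*#######*+===---------:---------::-:---:-:-:-----:::-:-
186 *******%%%%*****%%%**=::-++=+++====:.=@#######%+++******+++++++======-----:-----:---------::-
188 ****%*%*%*******%%@@#%=:-++=+++===-::=%#######@++++***%*****%%*****%%**++++++===-------------
190 *****%****%@@@########+:-=+==+++===-==*%#######*+++*************************************+++++
192 ********@#############@%*++==+++++*@###########%++***%*****%%%**+**%%%***************%%**%%%%
194 @%******%@@#@@@@%%%#####%********%%@###@@######%+++***%%%*%%%*******%%****+********%%****%%%%
196 @%******%%%%@@@%***@####@%%%%%@%%%@####@@######@+++**%%%*************%%******%%%**%%%********
198 #@%*+****%@@@@@@%%%@@@@@%*%%%%@%%%@############@*++************************%%*%*%************
200 ##*+++++*%@@@@%%%*
[... 1335 characters left out ...]
*******%%*****
228 #%**++***%@###@%%###########@@@%%%%%%%%%##########@%******************%*********%%%***%%%****
230 @*+++++*%@###########@@@%%%%%%%%%%%%%%%%@##########%********%%%%***%%%*********%%%%%*%%*%****
232 #@%*+*++%@####@@%%%%%%%%%%%%%%%%%%%%%%%%@##########%%%*******%%%%************%%%%*%%*%%%%****
234 #@%*****+****************%%%**%%%%%%%%**%%%%%%*%%%%%**********%%%%*****%%%%**%%%%%********%%*
236 %%%*+++++++***************************************%%%%%*****%%*%%%%*****%%%*%%%%%**+*******%%
238 **%%****++*****************************************%**%%%*%*%********%%%%*%*%*************%%%
240 **%*******%%%***%%%%%%%%**%*******%%*********************************%%*****%*%**************
```

Emit:
{"fn": "servo_tool", "kwargs": {
  "moves": "0.001 0 0.015 0 0.01;0.001 0 0.03 0 0.01;0.001 0 0.036 0 0.01;0.001 0 0.04 0 0.01;0.001 0 0.044 0 0.01;0.001 0 0.048 0 0.01;0.001 0 0.052 0 0.01;0.001 0 0.056 0 0.01;0.001 0 0.06 0 0.01;0.001 0 0.064 0 0.01"
}}

```text
time: 24.48
position: [0.4765, 0.0255, 0.032]
tool_rot: [-0.112, 0.994, -0.0, 0.0]
ft_force: [0.1, 0.0, -2.6]
grip_width: 0.0316
grip_force: 20.0
```

```bash
python3 -c "
from h import *
go(bp(0,.083,.0142-.004),12.9);print(tob(get_obs()['position']))"
```

```text
t24.48 pos [0.4765 0.0255 0.032 ] yaw 12.8 shift [-0.001   0.0007  0.0178] spin -0.1 f [ 0.13  0.04 -2.59] w 0.0316 gf 20.0 q [-0.18  0.6   1.93  0.    0.61 -1.98]
[-0.00098784  0.08229187  0.02798986]
```

Emit:
{"fn": "servo_tool", "kwargs": {
  "moves": "-0.001 0 0.003 0 0.01;-0.001 0 0.006 0 0.01;-0.001 0 0.009 0 0.01;-0.001 0 0.011 0 0.01;-0.001 0 0.013 0 0.01;-0.001 0 0.0145 0 0.01;-0.001 0 0.0155 0 0.01;-0.001 0 0.016 0 0.01;-0.001 0 0.016 0 0.01"
}}

```text
time: 25.23
position: [0.4772, 0.0257, 0.0161]
tool_rot: [-0.112, 0.994, -0.0, -0.0]
ft_force: [-1.2, 0.5, -2.0]
grip_width: 0.0315
grip_force: 20.0
```

Emit:
{"fn": "servo_tool", "kwargs": {
  "moves": "0 0 0.0007 0 0.01;0 0 0.0014 0 0.01;0 0 0.002 0 0.01;0 0 0.0025 0 0.01;0 0 0.0025 0 0.01"
}}

```text
time: 25.65
position: [0.4773, 0.0257, 0.0142]
tool_rot: [-0.112, 0.994, -0.0, 0.0]
ft_force: [-1.8, -0.2, 3.3]
grip_width: 0.0318
grip_force: 20.0
```

Contact comes exactly at the predicted height, so the leaf is flat. I'll release and withdraw.

Emit:
{"fn": "servo_tool", "kwargs": {
  "moves": "0 0 0 0 0.036;0 0 0 0 0.045;0 0 0 0 0.055;0 0 0 0 0.06;0 0 0 0 0.06;0 0 -0.01 0 0.06;0 0 -0.04 0 0.06;0 0 -0.08 0 0.06;0 0 -0.12 0 0.06;0 0 -0.15 0 0.06"
}}

```text
time: 26.48
position: [0.4778, 0.0257, 0.1671]
tool_rot: [-0.112, 0.994, -0.0, 0.001]
ft_force: [1.3, -0.7, -0.7]
grip_width: 0.0599
grip_force: 0.0
```

Emit:
{"fn": "servo_tool", "kwargs": {
  "moves": "0.01 0.1 -0.02 0 0.06;0.01 0.1 -0.02 0 0.06;0.01 0.1 -0.02 0 0.06;0.01 0.1 -0.02 0 0.06"
}}

```text
time: 26.82
position: [0.4434, 0.124, 0.1854]
tool_rot: [-0.114, 0.993, 0.001, 0.001]
ft_force: [-0.5, -0.1, -0.5]
grip_width: 0.0601
grip_force: 0.0
```

```bash
python3 -c "
from h import *
m=cams.camera_model('top');im=cams.camera('top');h=cv2.cvtColor(im,cv2.COLOR_BGR2HSV)
P=np.array([bp(x,y,.0535) for x in(-.11,.11) for y in(.03,.14)]);u=proj('top',P,m);a=u.min(0).astype(int);b=u.max(0).astype(int)
k=cv2.inRange(h,(8,100,60),(20,220,255));z=np.zeros_like(k);z[a[1]:b[1],a[0]:b[0]]=k[a[1]:b[1],a[0]:b[0]]
z=cv2.morphologyEx(z,cv2.MORPH_OPEN,np.ones((3,3)));c=max(cv2.findContours(z,0,2)[0],key=cv2.contourArea)
Q=np.array([tob(p) for p in ray('top',c.reshape(-1,2),.0575,m)])[:,:2]
print(cv2.minAreaRect((Q*1000).astype(np.float32)))
for n in('scene',):theta2(np.arange(2.4,3.2,.05),n)
"; python3 asc.py
```

```text
((-0.5657119750976562, 80.67061614990234), (145.7374725341797, 28.996702194213867), 0.2409413605928421)
scene [(3.15, [97.0, 74.0, 100.0], 271.0), (3.1, [81.0, 77.0, 97.0], 254.0), (3.2, [79.0, 44.0, 98.0], 221.0), (3.05, [46.0, 52.0, 91.0], 189.0), (3.0, [16.0, 32.0, 86.0], 135.0)]
26.9167 [-0.01012796  0.18269359  0.21837149] [ 1.16952999 -0.87284706 -0.54939186] 0.060105318946375635 0.0
172 -::-:-::--:----:-:-:---:---:-----:-----------------------:-::::::::::-:::::::::-:::-:::::::::
174 ::::-:----:-------:--------:--:-:---:-----::------------------:-:----::::::::::::-:::::::::::
176 :::::::::-:::::---::----------:---------:-----::--::------:--------:-----:--:::-:::::::::::::
178 ==---------::-::::::::-::-::--:------:---------------:------:---:-:--:-::------:---:-:::::::-
180 ********++++++====---------::---:::::-:-------::---:---:-----------:-::::-::-::::::--:::::::-
182 **********************++++++++===-=-------:--:-:------:-:---:--------:------------:-::--::::-
184 ***********************%****************+++++====-------------:-::-----:-:-:---:--:--:-:::-:-
186 *******%%%******%
[... 2022 characters left out ...]
********%*****
228 #%%%%%***%#####*+@#######@%%%%%@#@%%@################*++**%*********************%%%**********
230 @%%%%%*+*%@#####%@###################################%++***%%%%%%**%%%%*********%%%%**%%%****
232 ##%%%%*+*############################################@+++*****%%%%***********%%%%%*%%%%%%****
234 #@%*%%*+*%##########@@@@@@@@@@@@@@%%%%%%%%%%%%%%%%%%%**********%%%******%%%**%%%%*********%**
236 %%%%%%*+++++****************++*******+*********++++***%*****%%*%%%*******%%%%%%%%*********%%%
238 **%%%%***+++**++**+*******+*************************%%%%%************%%%%%%%***********%%*%%%
240 ***%******%%%%***%%%%**%*********%*%***%*****************************%%%****%%*%*************
```

The weight lies at (-0.6, 80.7) mm in the binder frame, against a target of (0, 83), and within 0.3° of the ring line. The leaf measures flat at 3.15 rad, and the gripper is clear. I'll hand in.

```bash
python3 -c "
from rig import job
print(job.hand_in())"
```

```text
the job is handed in; nothing more can be done
None
```

The job is handed in: by camera check the leaf lies flat on the left page, with the weight about 2 mm from its middle and in line with the rings; the verdict was not shown.

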